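# Move a misplaced stacking cup to its own colour, holding it from inside

## Task

The stacking cups were put away wrongly: a green cup is sitting inside the blue one. Reach down into that green cup with the fingers together, spread them only once they are near its bottom so that they hold it from inside, lift it straight out and lower it gently, without dropping or pressing it, into the other green cup until it is fully nested and upright. Leave all the other cups standing where they are.

Things in the scene. Friction and masses are not known exactly. Their poses are not given: they have to be found in the camera images.
- nested_cup_mid (a point): The misplaced cup to move: green plastic tapered stacking cup, about 100 g, nested loosely in the blue cup at the start. The point is on its axis half-way up, 43 mm above its underside; z up its axis. Too wide to take from outside; its inside walls are grippy: two fingers spread against them with 20 to 40 N, tips 8 to 18 mm above its inner floor, lift it.
- green_cup: The empty green cup, standing on the worktop, into which the misplaced one must go. Origin: centre of its underside, z up. A nested cup's foot rests on the inner floor, 34 mm above this origin, with about 4 mm play all round; its half-way point is then 77 mm above this origin, its rim 120 mm.
- blue_cup: The blue cup that holds the misplaced cup at the start; it stays standing on the worktop. Origin: centre of its underside, z up. All four cups are alike: 86 mm tall, outside 52 mm wide at the foot and 86 mm at the rim, wall 2.6 mm; raised inner floor 34 mm above the underside, so inside 52 mm deep, 60 mm wide at the floor, 81 mm at the mouth.
- yellow_cup: An empty yellow cup of the same shape, standing on the worktop, to be left alone. Origin: centre of its underside, z up. Above the back of the worktop hang wall cabinets: undersides 0.45 m above it, fronts at x = 0.62 m, with bar handles reaching x = 0.58 m; keep wrist and arm in front of them.
Not all that is in view belongs to the job. Leave any pink look-alike of the green_cup alone.

How it is judged (in metres and radians):
On the way, in this order (a step that is already met when the one before it is completed fails the run):
1. the fingers are down inside the misplaced cup near its bottom and spread against its wall, the cup still in the blue one (horizontal distance between the grasp point and nested_cup_mid below 0.02 m and z of the grasp point in the frame of nested_cup_mid below 0.032 m and contact force between the fingers and nested_cup above 1 N and horizontal distance between nested_cup_mid and blue_cup below 0.012 m and height (world z) of nested_cup_mid below 0.092 m), for 0.1 s.
2. the cup is lifted clear of the blue one, held from inside (height (world z) of nested_cup_mid above 0.139 m and horizontal distance between the grasp point and nested_cup_mid below 0.025 m and z of the grasp point in the frame of nested_cup_mid below 0.035 m), for 0.1 s.
At the end, for the whole second after the job is handed in: The misplaced green cup is released and rests fully nested in the other green cup: axes within 7 mm, its foot on that cup's inner floor to within 3 mm, upright within about 4 degrees; the lower green, the blue and the yellow cups stand upright on the worktop within 30 mm of where they were (horizontal distance between nested_cup_mid and green_cup below 0.007 m and z of nested_cup_mid in the frame of green_cup between 0.074 and 0.08 m and angle between nested_cup_mid's own z axis and vertical below 0.08 rad and angle between each of green_cup, blue_cup, yellow_cup's own z axis and vertical below 0.05 rad and height (world z) of green_cup below 0.005 m and distance of each of green_cup, blue_cup, yellow_cup from where it was at the start of the episode below 0.03 m); the robot touches nothing.
It fails at once if the fingers press hard on the misplaced cup while they are not down near its bottom (spread too early, or the rim pinched) (contact force between the fingers and nested_cup above 6 N and z of the grasp point in the frame of nested_cup_mid above 0.038 m).
It fails at once if the cup is pressed hard into the green cup (more than 40 N between them) (contact force between nested_cup and green_cup above 40 N).
It fails at once if the cup is dropped into the green cup: let go more than 12 mm above its seat (horizontal distance between nested_cup_mid and green_cup below 0.03 m and z of nested_cup_mid in the frame of green_cup above 0.089 m and contact force between anything else and nested_cup below 0.1 N).
It fails at once if another cup is tipped (angle between any of green_cup, blue_cup, yellow_cup's own z axis and vertical above 0.35 rad).
It also fails if it takes over 48 s, if anything falls off the work surface, if the arm or the gripper's body presses on something with over 40 N, if the wrist force passes 120 N, or if a joint passes its speed limit or range.

## Robot

A 6-joint arm with a two-finger parallel gripper is mounted at the origin on a cart in front of the work surface, level with it; the furniture and walls round the work are solid. World frame = base frame: x ahead of the robot, y to its left, z up, the work surface at z = 0. Lengths are in mm, angles in rad, forces in N, time in s.
With the tool pointing down it reaches from about 350 to 725 mm from the base axis. Payload 6 kg.
Tool frame: the origin (TCP) lies where the fingers leave the gripper's body, on its centre line; the fingertips stand 73 mm ahead of it and the grasp point (between the pads) lies 54 mm ahead of it (robot.grasp_offset is the distance from the TCP to the grasp point, in mm); z points along the fingers, y is the direction in which the jaws open and shut (so a half turn about z gives the same grasp; the last joint's range is limited). The gripper opens to 85 mm and grips with 20 to 120 N. Pads are 22 mm wide; open, the fingers measure 114 mm over their backs; the gripper's body (76 mm by 85 mm) begins 54 mm behind the grasp point. The pads swing forward as they close: fully open they stand 13 mm farther back than shut.
Start: joints at [1.542, 0.04, 0.085, 0, -1.615, -0.334], TCP at [212.909, 560.938, 303.861] pointing down, gripper open.
Joint ranges: [-2.56, 2.56], [-1.29, 2.01], [-1.08, 1.49], [-3.29, 1.98], [-2.81, -0.18], [-2.99, 2.99]. Speed limits (rad/s): [2.57, 2.57, 3.01, 3.14, 3.14, 3.14].

## Interface

Orientations are given as a unit quaternion [x, y, z, w].
In Python, from rig import sense, vision, job, robot gives the robot as it stands.
- The arm moves only by the tool move_arm, never from a script. Its argument "commands" is a list of rows, each a list of 5 numbers: the closure, from 0 (fully open) to 1 (shut), then the shift along the tool's x, y, z in mm, then the turn about the tool's z in rad. In form: [[grip, tx, ty, tz, roll], ...]. A call has 1 to 12 rows; each row is the pose to reach, as a shift and turn from the pose commanded when the call began, along the tool's axes at that moment; what a row does not reach only later rows make up. A row lasts 1/10 s, in which the tool goes at most 50 mm and 8.59 degrees, less where a joint would pass 70% of its speed; a pose out of reach is approached as far as the arm can. A call with a gripper value outside its range is refused whole. The fingers move at their own pace and stop on an object; the grip force is fixed at half the most. Time passes only in rows, so rows that repeat a pose let the fingers close. It gives the time, the measured TCP pose, the force and the opening at its end, in the units of the state.
- sense(): the state, without advancing time (a new reading comes with each control period).
- vision.get_image(name): name is "side" or "top"; returns a dict with "img" (420x560x3 uint8, red, green, blue), "fov_y" (degrees; the focal length in pixels is half the picture's height over the tangent of half this angle, whatever the lens; pixels are square), "cx", "cy" (the principal point, pixels), "pose" (4x4, takes a point from camera to world coordinates). Camera axes: x right, y down, z forward; pixel columns grow to the right and rows downward; lengths in mm; the calibration is good to about 2 mm. A picture is of the moment at which its call begins. There is no depth.
- job.finish_job(): hands the job in, once; it reports no verdict.
Trained networks look in a picture, given as the dict that the camera call returned (one of the last four; its "shot" number tells which), for a name from the list of things; names that differ only in an ending like _2 or _b are one class to them, and where a whole thing is asked for, a point or a joint stands for the part that bears it (a point fixed in the world has none). Each returns a list of dicts, best first, with "confidence" (0 to 1); they miss things now and then, are a little off and sometimes report something else, mostly with a low value. They report only what shows in the picture. A call takes as long as a camera call. They do not tell look-alikes from the thing itself.
- vision.search_frame(picture, query): "point" ([x, y, z] in mm, in world coordinates, good to about 4 mm: the middle of the surface that is visible of it).
- vision.masks_of(picture, query): "region" (420x560 bool, what is visible of it).
The state is a dict: "clock": time; "joints": joint angles; "joint_velocities": joint speeds; "effort": joint torques, N m; "tool_pos": TCP position; "orientation": TCP orientation; "wrist_force": force on the tool from outside, world axes, zero at the start; "wrist_torque": the same for the moment, N m; "width": opening from 0.0 (shut) to 1.0 (fully open).
Only numpy, scipy, OpenCV 4.12 (cv2) and the standard library are available. Lean on these libraries where they do the work, as an engineer would, in place of code of your own. Each camera call takes 0.05 s, during which the arm holds its last target.

## Working session

There is one attempt and no reset: what is moved stays moved. The work goes in short steps, Python scripts to look and compute and a tool call to move; the robot and the scene stay as the last step left them, time stands still between calls to the robot, and variables do not carry over. Pictures are saved under pics/ and viewed, and the job is handed in when it is done.

Besides the shell and the picture viewer there is one more tool, called after "Emit:" as name([rows], argument=value, ...), one row to a line, values as JSON. move_arm: Moves the arm, as the interface text tells. Its arguments: {"type":"object","properties":{"commands":{"type":"array"}},"required":["commands"]}

```bash
mkdir -p pics; ls; python3 - <<'E'
from rig import sense, vision, job, robot
import cv2, numpy as np
print(sense())
for n in ("side","top"):
    p=vision.get_image(n)
    cv2.imwrite(f"pics/{n}0.png",p["img"][:,:,::-1])
    print(n,p["fov_y"],p["cx"],p["cy"],np.round(p["pose"],3).tolist())
    for q in ("nested_cup_mid","green_cup","blue_cup","yellow_cup"):
        print(q,[(np.round(d["point"],1).tolist(),round(d["confidence"],2)) for d in vision.search_frame(p,q)])
        ms=vision.masks_of(p,q)
        print("  ",[(np.round(np.argwhere(m["region"]).mean(0)[::-1]).tolist(),int(m["region"].sum()),round(m["confidence"],2)) for m in ms])
E
```

```text
pics
{'clock': 0.0, 'joints': array([ 1.54170447e+00,  4.08220708e-02,  8.37783748e-02, -4.69390131e-04,
       -1.61546948e+00, -3.33710351e-01]), 'joint_velocities': array([ 1.42292768e-03,  6.90449434e-05, -1.30069220e-04,  1.58386164e-03,
       -6.78937660e-04,  1.04990787e-03]), 'effort': array([-1.30412550e-04, -3.68202317e+01,  3.47402287e+01,  6.93209499e+00,
       -5.60773420e-03, -6.61231923e-06]), 'tool_pos': array([212.77363693, 560.79294333, 302.85394771]), 'orientation': array([ 9.83593354e-01, -1.80397680e-01, -1.01514369e-04,  8.84060910e-04]), 'wrist_force': array([-0.48491778,  0.27690063,  0.1972916 ]), 'wrist_torque': array([-0.03860168, -0.00594844, -0.03050515]), 'width': 1.005779940463956}
side 51.227487007812705 277.88627834716954 201.42910582359923 [[0.844, -0.342, 0.414, 96.993], [-0.537, -0.561, 0.63, -555.294], [0.017, -0.753, -0.657, 674.343], [0.0, 0.0, 0.0, 1.0]]
nested_cup_mid [([492.8, -195.0, 97.3], 0.97)]
   [([351.0, 259.0], 2031, 0.7)]
green_cup [([483.3, -25.5, 60.4], 0.9), ([485.6, 141.7, 62.0], 0.8)]
   [([252.0, 174.0], 1305, 0.81), ([292.0, 219.0], 1709, 0.64)]
blue_cup [([456.5, -230.2, 58.7], 0.73)]
   [([345.0, 289.0], 895, 0.6)]
yellow_cup [([493.6, 269.0, 63.1], 0.74)]
   [([229.0, 145.0], 989, 0.56)]
top 46.14513521126659 283.56415913735043 215.58832866819563 [[0.051, -0.976, 0.21, 254.292], [-0.999, -0.049, 0.011, -6.656], [0.0, -0.21, -0.978, 1190.053], [0.0, 0.0, 0.0, 1.0]]
nested_cup_mid [([484.5, -210.4, 86.1], 0.7)]
   [([377.0, 222.0], 1255, 0.88)]
green_cup [([489.2, -28.6, 42.8], 0.87)]
   [([299.0, 221.0], 1095, 0.94), ([222.0, 214.0], 1111, 0.61)]
blue_cup []
   [([364.0, 234.0], 149, 0.4)]
yellow_cup []
   [([168.0, 208.0], 1095, 0.55)]
```

View pics/side0.png

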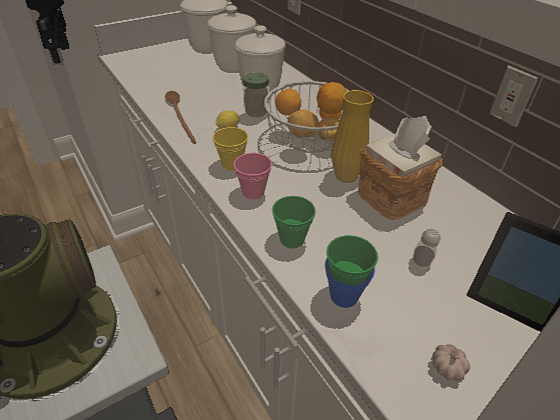

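View pics/top0.png

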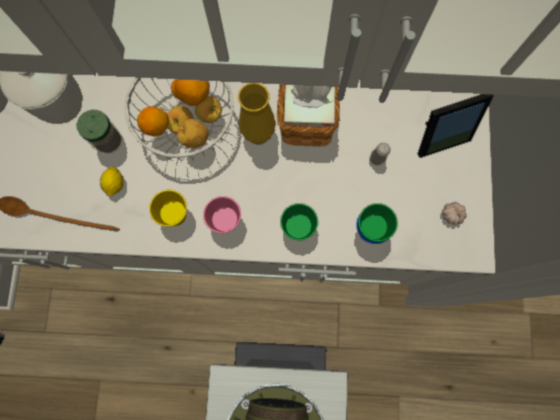

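The candidates for the misplaced cup are the green in blue (side 351,262; top 377,223), the empty green (side 293,221; top 299,222), and the pink look-alike (side 253,175; top 222,214). The yellow cup is at (side 231,148; top 168,209). I choose the green in blue to move and the empty green as target. Next I check this in close crops and fit the cup model to the masks.

```bash
cat > fit.py <<'E'
import cv2, numpy as np
from scipy.optimize import minimize
def proj(p,P):
    T=np.linalg.inv(p["pose"]); f=p["img"].shape[0]/2/np.tan(np.radians(p["fov_y"]/2))
    c=P@T[:3,:3].T+T[:3,3]
    return np.c_[f*c[:,0]/c[:,2]+p["cx"],f*c[:,1]/c[:,2]+p["cy"]]
t=np.linspace(0,2*np.pi,60,endpoint=False)
def circ(x,y,z,r): return np.c_[x+r*np.cos(t),y+r*np.sin(t),0*t+z]
S=8
def sil(p,x,y,parts,box):
    x0,y0,x1,y1=box
    m=np.zeros(((y1-y0)*S,(x1-x0)*S),np.uint8)
    for (z0,r0,z1,r1) in parts:
        u=proj(p,np.r_[circ(x,y,z0,r0),circ(x,y,z1,r1)])
        u=(u-[x0,y0]+.5)*S
        cv2.fillConvexPoly(m,cv2.convexHull(np.round(u).astype(np.int32)),255)
    return cv2.resize(m,(x1-x0,y1-y0),interpolation=cv2.INTER_AREA)/255.
def hsv(p): return cv2.cvtColor(p["img"],cv2.COLOR_RGB2HSV)
def green(p):
    h=hsv(p); return (h[...,0]>50)&(h[...,0]<92)&(h[...,1]>110)&(h[...,2]>25)
def blue(p):
    h=hsv(p); return (h[...,0]>105)&(h[...,0]<130)&(h[...,1]>120)&(h[...,2]>25)
def yellow(p):
    h=hsv(p); return (h[...,0]>18)&(h[...,0]<34)&(h[...,1]>140)&(h[...,2]>40)
def comp(m,x,y,r=45):
    box=(int(x)-r,int(y)-r,int(x)+r,int(y)+r)
    sub=m[box[1]:box[3],box[0]:box[2]].astype(np.uint8)
    sub=cv2.morphologyEx(sub,cv2.MORPH_CLOSE,np.ones((3,3),np.uint8))
    n,l,s,_=cv2.connectedComponentsWithStats(sub)
    return l==1+np.argmax(s[1:,4]),box
def fit(obs,parts,x0):
    # obs: list of (pic,mask,box)
    def cost(v): return sum(np.sum(np.abs(sil(p,v[0],v[1],parts,b)-m)) for p,m,b in obs)
    r=minimize(cost,x0,method="Nelder-Mead",options=dict(initial_simplex=np.array(x0)+[[0,0],[8,0],[0,8]],xatol=.1,fatol=.5))
    return r.x,r.fun,sum(m.sum() for _,m,_ in obs)
CUP=[(0,26,86,43)]
STACK=[(0,26,86,43),(34,26,120,43)]
E
python3 - <<'E'
from rig import sense, vision
from fit import *
s=vision.get_image("side"); tp=vision.get_image("top")
crop=lambda p,x,y:cv2.resize(p["img"][y-60:y+60,x-60:x+60,::-1],(390,390),interpolation=cv2.INTER_CUBIC)
cv2.imwrite("pics/crop.png",np.hstack([crop(s,335,245),crop(tp,350,222)]))
for name,f,ps,pt,parts,x0 in [("nest+blue",lambda p:green(p)|blue(p),(350,270),(377,223),STACK,[490,-200]),("green",green,(293,221),(299,222),CUP,[490,-30]),("yellow",yellow,(231,148),(168,209),CUP,[490,260])]:
    r=26 if name!="nest+blue" else 40
    ms=comp(f(s),*ps,r if name!="green" else 28); mt=comp(f(tp),*pt,30)
    if name=="yellow": ms=comp(f(s),*ps,24)
    A=(s,*ms);B=(tp,*mt)
    for k,o in (("side",[A]),("top",[B]),("both",[A,B])): 
        v,c,n=fit(o,parts,x0); print(name,k,np.round(v,1),round(c),n)
E
```

```text
nest+blue side [ 483.2 -201.1] 2155 722
nest+blue top [ 481.1 -204.1] 91 1213
nest+blue both [ 481.5 -202.2] 2262 1935
green side [637.8  13.2] 112 112
green top [479.7 -29.8] 58 1037
green both [480.  -30.2] 1631 1149
yellow side [501.2 282.7] 209 1054
yellow top [497.5 272.8] 48 1100
yellow both [497.9 274.3] 325 2154
```

View pics/crop.png

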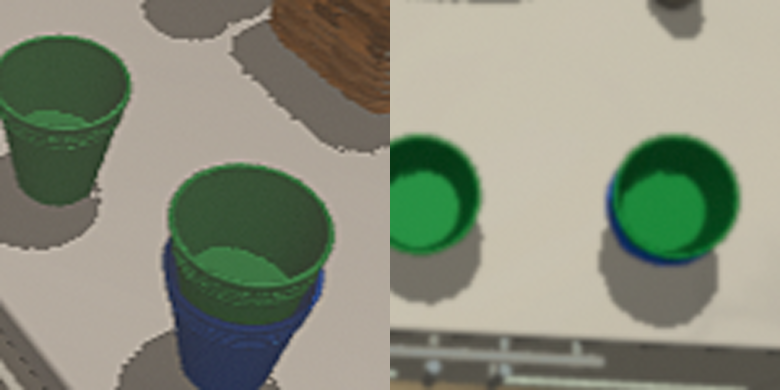

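The crops show the nested pair (green inside blue, right) and the green empty cup (left); the choice is confirmed. The side-view colours are less saturated, so I relax the threshold.

```bash
sed -i 's/(h\[...,1\]>110)/(h[...,1]>75)/; s/(h\[...,1\]>120)/(h[...,1]>90)/' fit.py
cat > meas.py <<'E'
from rig import sense, vision
from fit import *
s=vision.get_image("side"); tp=vision.get_image("top")
NEST=[(86,36.3,120,43)]
for name,f,ps,rs,pt,rt,parts,x0 in [("stack",lambda p:green(p)|blue(p),(350,270),40,(377,223),30,STACK,[482,-203]),
  ("nestrim",green,(350,260),32,(377,223),30,NEST,[482,-203]),
  ("green",green,(293,221),28,(299,222),30,CUP,[480,-30]),("yellow",yellow,(231,150),21,(168,209),30,CUP,[498,273])]:
    A=(s,*comp(f(s),*ps,rs));B=(tp,*comp(f(tp),*pt,rt))
    for k,o in (("side",[A]),("top",[B]),("both",[A,B])): 
        v,c,n=fit(o,parts,x0); print(name,k,np.round(v,1),round(c),n)
E
python3 meas.py
```

```text
stack side [ 481.8 -201.7] 161 2726
stack top [ 481.3 -203.9] 51 1267
stack both [ 481.4 -202.6] 240 3993
nestrim side [ 480.7 -203. ] 125 1894
nestrim top [ 480.3 -203.2] 37 1181
nestrim both [ 480.6 -203.2] 164 3075
green side [481.3 -27.4] 87 1610
green top [479.8 -30.1] 33 1092
green both [480.1 -29.1] 153 2702
yellow side [500.  281.3] 159 974
yellow top [497.5 272.8] 48 1100
yellow both [497.5 273.4] 242 2074
```

Emit:
move_arm([
  [1,522,619,0,-0.363],
  [1,522,619,0,-0.363],
  [1,522,619,0,-0.363],
  [1,522,619,0,-0.363],
  [1,522,619,0,-0.363],
  [1,522,619,0,-0.363],
  [1,522,619,0,-0.363],
  [1,522,619,0,-0.363],
  [1,522,619,0,-0.363],
  [1,522,619,0,-0.363],
])

```text
clock: 2.1
tool_pos: [378.6, 87.2, 304.5]
orientation: [1.0, 0.001, 0.001, -0.001]
wrist_force: [1.7, 1.1, 0.1]
width: 0.002
```

Emit:
move_arm([
  [1,102,290,0,0],
  [1,102,290,0,0],
  [1,102,290,0,0],
  [1,102,290,0,0],
  [1,102,290,0,0],
  [1,102,290,0,0],
  [1,102,290,0,0],
  [1,102,290,0,0],
  [1,102,290,0,0],
  [1,102,290,0,0],
])

```text
clock: 3.1
tool_pos: [480.6, -199.5, 304.6]
orientation: [1.0, 0.001, 0.001, -0.0]
wrist_force: [0.9, 0.1, -0.2]
width: -0.0
```

```bash
python3 - <<'E'
from rig import sense, vision, robot
from fit import *
st=sense(); print({k:np.round(v,3) for k,v in st.items()}, robot.grasp_offset)
for n in ("side","top"):
    p=vision.get_image(n)
    im=p["img"][:,:,::-1].copy()
    tip=st["tool_pos"]+[0,0,-73]
    u=proj(p,np.array([tip,st["tool_pos"],[481,-203,120]])); print(n,np.round(u,1).tolist())
    x,y=(350,225)if n=="side" else (377,223)
    cv2.imwrite(f"pics/{n}1.png",cv2.resize(im[y-80:y+80,x-80:x+80],(560,560),interpolation=cv2.INTER_CUBIC))
E
```

```text
{'clock': np.float64(3.1), 'joints': array([-0.006, -0.173, -0.117, -0.   , -1.626,  1.579]), 'joint_velocities': array([ 0.006, -0.005,  0.002,  0.001,  0.   ,  0.004]), 'effort': array([-4.710e-01, -2.536e+01,  3.461e+01,  6.912e+00,  2.000e-03,
       -7.000e-03]), 'tool_pos': array([ 480.598, -199.534,  304.563]), 'orientation': array([ 1.   ,  0.001,  0.001, -0.   ]), 'wrist_force': array([ 0.901,  0.065, -0.232]), 'wrist_torque': array([-0.017, -0.018,  0.011]), 'width': np.float64(-0.0)} 53.900000000000006
side [[359.4, 203.1], [366.5, 164.7], [351.8, 253.4]]
top [[385.9, 210.7], [393.9, 202.0], [377.3, 221.7]]
```

View pics/side1.png

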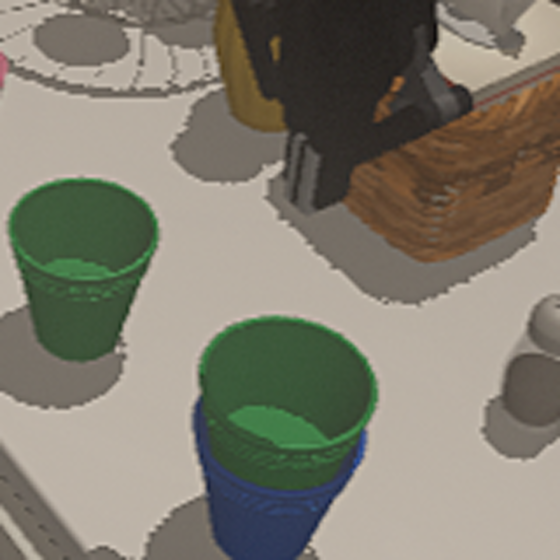

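View pics/top1.png

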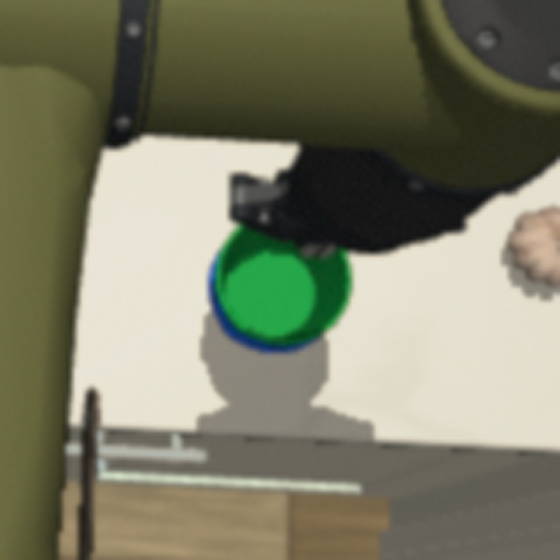

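The side picture shows the shut fingertips at about (361,203), against (359,203) predicted. In the top view they show at about (388,213), against (386,211). The kinematics agree with the calibration to about 2 mm. Next I descend to just above the rim.

Emit:
move_arm([
  [1,0,3,50,0],
  [1,0,3,90,0],
  [1,0,3,100,0],
  [1,0,3,100,0],
  [1,0,3,100,0],
])

```text
clock: 3.7
tool_pos: [481.5, -203.8, 206.7]
orientation: [1.0, 0.001, 0.002, 0.001]
wrist_force: [-1.0, -0.6, 0.8]
width: 0.0
```

```bash
python3 - <<'E'
from rig import sense, vision, robot
from fit import *
st=sense(); print(st["tool_pos"])
ims=[]
for n in ("side","top"):
    p=vision.get_image(n)
    im=p["img"][:,:,::-1].copy()
    tip=st["tool_pos"]+[0,0,-73]
    print(n,np.round(proj(p,np.array([tip])),1))
    x,y=(350,245)if n=="side" else (377,223)
    ims.append(cv2.resize(im[y-40:y+40,x-40:x+40],(400,400),interpolation=cv2.INTER_CUBIC))
cv2.imwrite("pics/hover.png",np.hstack(ims))
E
```

```text
[ 481.53107475 -203.81760022  206.70514233]
side [[353.4 248.1]]
top [[378.8 220.3]]
```

View pics/hover.png

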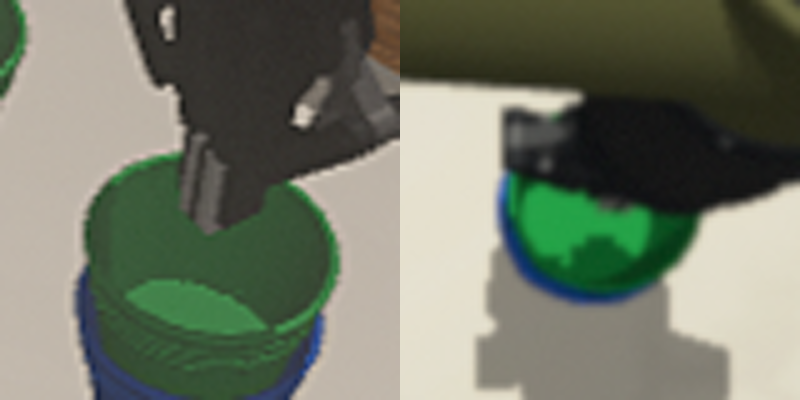

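Side: the tips are at about (353,251), centred over the mouth, ellipse (302–418 in the 5x crop). Next I descend shut, stopping about 10 mm above the inner floor.

Emit:
move_arm([
  [1,0,0,20,0],
  [1,0,0,40,0],
  [1,0,0,50,0],
  [1,0,0,53,0],
  [1,0,0,53,0],
  [1,0,0,53,0],
  [1,0,0,53,0],
])

```text
clock: 4.5
tool_pos: [481.1, -203.9, 152.1]
orientation: [1.0, 0.0, 0.001, 0.0]
wrist_force: [0.8, -0.1, -0.7]
width: -0.001
```

```bash
python3 -c "
from rig import sense
s=sense();print(s['tool_pos'],s['wrist_force'],s['width'])"
```

```text
[ 481.12324044 -203.9022641   152.07411372] [ 0.81313169 -0.09707174 -0.65579507] -0.000876095814759675
```

Emit:
move_arm([
  [0.75,0,0,0,0],
  [0.7,0,0,0,0],
  [0.65,0,0,0,0],
  [0.6,0,0,0,0],
  [0.6,0,0,0,0],
  [0.55,0,0,0,0],
  [0.55,0,0,0,0],
])

```text
clock: 5.2
tool_pos: [480.7, -203.8, 150.9]
orientation: [1.0, 0.0, -0.0, 0.0]
wrist_force: [-0.0, -0.4, 0.1]
width: 0.453
```

Emit:
move_arm([
  [0.5,0,0,0,0],
  [0.5,0,0,0,0],
  [0.45,0,0,0,0],
  [0.45,0,0,0,0],
  [0.45,0,0,0,0],
])

```text
clock: 5.7
tool_pos: [480.6, -203.8, 150.9]
orientation: [1.0, 0.0, -0.0, 0.0]
wrist_force: [0.3, 1.0, -0.2]
width: 0.501
```

Emit:
move_arm([
  [0.4,0,0,0,0],
  [0.4,0,0,0,0],
  [0.35,0,0,0,0],
  [0.35,0,0,0,0],
  [0.35,0,0,0,0],
])

```text
clock: 6.2
tool_pos: [480.7, -203.8, 151.0]
orientation: [1.0, 0.0, 0.0, 0.0]
wrist_force: [0.6, 0.3, -1.4]
width: 0.5
```

```bash
python3 - <<'E'
from rig import sense, vision, robot
from fit import *
st=sense(); print(st["tool_pos"],st["width"])
p=vision.get_image("side")
im=p["img"][:,:,::-1]
print(np.round(proj(p,np.array([st["tool_pos"]+[0,0,-73]])),1))
x,y=350,245
cv2.imwrite("pics/grip.png",cv2.resize(im[y-40:y+70,x-55:x+55],(600,600),interpolation=cv2.INTER_CUBIC))
A=(p,*comp(green(p),350,260,32))
E
```

```text
[ 480.66562099 -203.81343075  150.96330121] 0.5004939291413688
[[348.9 269.9]]
```

View pics/grip.png

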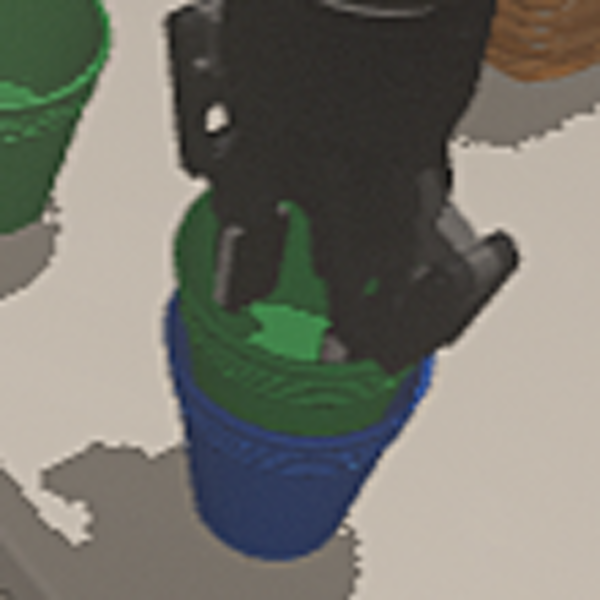

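Emit:
move_arm([
  [0.25,0,0,0,0],
  [0.25,0,0,0,0],
  [0.25,0,0,-2,0],
  [0.25,0,0,-4,0],
  [0.25,0,0,-6,0],
  [0.25,0,0,-8,0],
  [0.25,0,0,-10,0],
  [0.25,0,0,-10,0],
  [0.25,0,0,-10,0],
])

```text
clock: 7.15
tool_pos: [480.7, -203.8, 160.9]
orientation: [1.0, 0.0, 0.0, 0.0]
wrist_force: [-0.5, 0.4, -1.4]
width: 0.496
```

```bash
python3 - <<'E'
from rig import sense, vision, robot
from fit import *
st=sense(); print(st["tool_pos"],st["width"],st["wrist_force"])
p=vision.get_image("side")
im=p["img"][:,:,::-1]
x,y=350,245
cv2.imwrite("pics/grip2.png",cv2.resize(im[y-40:y+70,x-55:x+55],(600,600),interpolation=cv2.INTER_CUBIC))
E
```

```text
[ 480.67286313 -203.77408387  160.94407761] 0.4963241393989497 [-0.49887757  0.37390016 -1.43487691]
```

View pics/grip2.png

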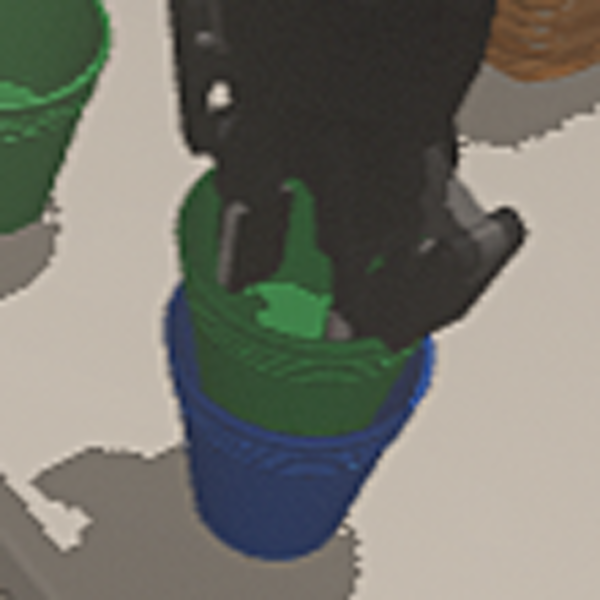

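The cup rose with the fingers: the green rim is higher and blue stayed put. I lift on.

Emit:
move_arm([
  [0.25,0,0,-3,0],
  [0.25,0,0,-8,0],
  [0.25,0,0,-15,0],
  [0.25,0,0,-22,0],
  [0.25,0,0,-30,0],
  [0.25,0,0,-38,0],
  [0.25,0,0,-46,0],
  [0.25,0,0,-54,0],
  [0.25,0,0,-62,0],
  [0.25,0,0,-67,0],
  [0.25,0,0,-70,0],
  [0.25,0,0,-70,0],
])

```text
clock: 8.4
tool_pos: [480.8, -203.8, 231.3]
orientation: [1.0, 0.0, 0.0, 0.0]
wrist_force: [-0.7, -0.6, -1.7]
width: 0.498
```

```bash
python3 - <<'E'
from rig import sense, vision, robot
from fit import *
st=sense(); print(st["tool_pos"],st["width"],st["wrist_force"])
ims=[]
for n,x,y in (("side",345,235),("top",377,223)):
    p=vision.get_image(n)
    ims.append(cv2.resize(p["img"][y-60:y+80,x-70:x+70,::-1],(400,400),interpolation=cv2.INTER_CUBIC))
cv2.imwrite("pics/lift.png",np.hstack(ims))
E
```

```text
[ 480.79917202 -203.79904557  231.3102045 ] 0.49799307193117687 [-0.73482795 -0.63395572 -1.6751731 ]
```

View pics/lift.png

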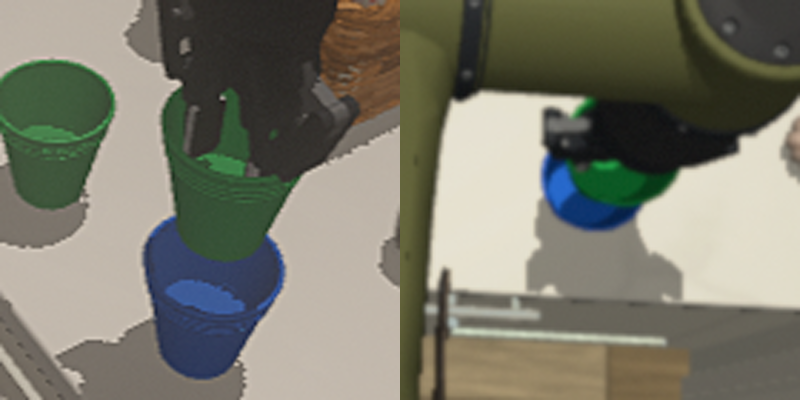

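```bash
cat > held.py <<'E'
from rig import sense, vision, robot
from fit import *
import sys
zf0=float(sys.argv[1]); 
st=sense(); print(st["tool_pos"])
x0,y0=st["tool_pos"][:2]
obs=[]
for n in ("side","top"):
    p=vision.get_image(n)
    c=proj(p,np.array([[x0,y0,zf0+43]]))[0].astype(int)
    box=(c[0]-36,c[1]-40,c[0]+36,c[1]+36)
    sl=np.s_[box[1]:box[3],box[0]:box[2]]
    g=green(p)[sl]; h=hsv(p)[sl]
    bl=blue(p)[sl]
    bg=((h[...,2]>85)&(h[...,1]<70))|bl
    n_,l,s_,_=cv2.connectedComponentsWithStats(g.astype(np.uint8))
    big=l==1+np.argmax(s_[1:,4])
    bg|=(g&~big&False)
    obs.append((p,big,bg,box))
    v=np.zeros(g.shape+(3,),np.uint8); v[big]=(0,255,0); v[bg]=(255,255,255)
    cv2.imwrite(f"pics/held_{n}_{int(st['clock']*100)}.png",cv2.resize(v,None,fx=5,fy=5,interpolation=0))
def mk(free_z,o):
    def cost(v):
        zf=zf0+(v[2] if free_z else 0); t=0
        for p,g,b,box in o:
            m=sil(p,v[0],v[1],[(zf,26,zf+86,43)],box)
            t+=np.sum((1-m)[g])+np.sum(m[b])
        return t
    d=3 if free_z else 2
    s0=np.r_[x0,y0,0][:d]; sim=np.vstack([s0]+[s0+6*np.eye(d)[i] for i in range(d)])
    r=minimize(cost,s0,method="Nelder-Mead",options=dict(initial_simplex=sim,xatol=.1,fatol=.3))
    return np.round(r.x,1),round(r.fun)
print("side",mk(0,obs[:1]),"top",mk(0,obs[1:]),"both",mk(0,obs),"both z",mk(1,obs))
E
python3 held.py 114; ls pics
```

```text
[ 480.57859362 -203.73389049  230.57981339]
side (array([ 483.3, -200.8]), 78) top (array([ 481.2, -203.5]), 46) both (array([ 482.1, -201.9]), 155) both z (array([ 481.3, -202.6,    2.6]), 135)
crop.png
grip.png
grip2.png
held_side_850.png
held_top_850.png
hover.png
lift.png
side0.png
side1.png
top0.png
top1.png
```

Emit:
move_arm([
  [0.25,0,-8,0,0],
  [0.25,0,-24,0,0],
  [0.25,0,-46,0,0],
  [0.25,-1,-70,0,0],
  [0.25,-1,-94,0,0],
  [0.25,-1,-118,0,0],
  [0.25,-1.5,-140,0,0],
  [0.25,-1.5,-157,0,0],
  [0.25,-1.5,-168,0,0],
  [0.25,-1.5,-173.5,0,0],
  [0.25,-1.5,-173.5,0,0],
  [0.25,-1.5,-173.5,0,0],
])

```text
clock: 9.8
tool_pos: [479.1, -30.6, 230.9]
orientation: [1.0, -0.0, -0.0, 0.0]
wrist_force: [1.2, -0.4, -0.4]
width: 0.497
```

```bash
python3 held.py 114; python3 - <<'E'
from rig import sense, vision, robot
from fit import *
ims=[]
for n,x,y in (("side",300,195),("top",299,223)):
    p=vision.get_image(n)
    ims.append(cv2.resize(p["img"][y-60:y+60,x-60:x+60,::-1],(400,400),interpolation=cv2.INTER_CUBIC))
cv2.imwrite("pics/above.png",np.hstack(ims))
E
```

```text
[479.12480964 -30.62576341 230.88406581]
side (array([459.9, -49. ]), 506) top (array([462.8, -28.3]), 67) both (array([470.4, -35.3]), 784) both z (array([469.7, -30.4, -25.4]), 611)
```

View pics/above.png

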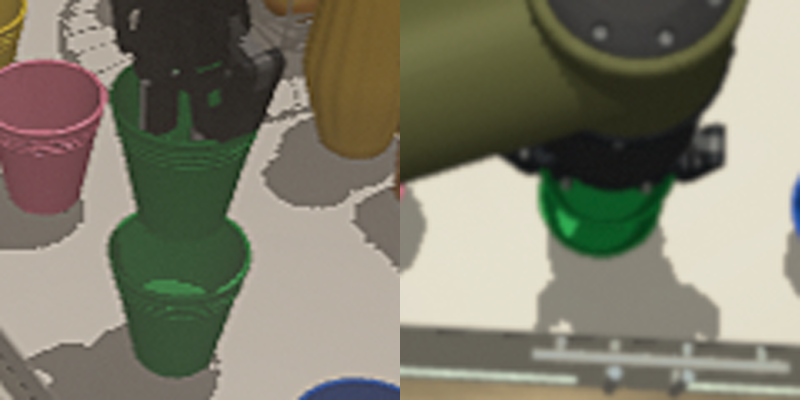

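```bash
cat > two.py <<'E'
from rig import sense, vision, robot
from fit import *
import sys
zf=float(sys.argv[1]); st=sense(); x0,y0=st["tool_pos"][:2]; print(st["tool_pos"])
for n,up in (("side",60),("top",40)):
    p=vision.get_image(n)
    c=proj(p,np.array([[480,-29.5,43+zf/2]]))[0].astype(int)
    box=(c[0]-32,c[1]-up,c[0]+32,c[1]+55)
    sl=np.s_[box[1]:box[3],box[0]:box[2]]
    g=green(p)[sl]; h=hsv(p)[sl]; bg=((h[...,2]>85)&(h[...,1]<70))
    def cost(v):
        m=np.maximum(sil(p,v[0],v[1],CUP,box),sil(p,v[2],v[3],[(zf,26,zf+86,43)],box))
        return np.sum((1-m)[g])+np.sum(m[b]) if False else np.sum((1-m)[g])+np.sum(m[bg])
    s0=np.array([480,-29,x0,y0]); sim=np.vstack([s0]+[s0+5*e for e in np.eye(4)])
    r=minimize(cost,s0,method="Nelder-Mead",options=dict(initial_simplex=sim,xatol=.1,fatol=.3,maxiter=600))
    print(n,np.round(r.x,1),round(r.fun),g.sum(),"held-lower",np.round(r.x[2:]-r.x[:2],1))
E
python3 two.py 114
```

```text
[479.14789515 -30.80846925 230.91501845]
side [482.3 -26.1 483.7 -24.4] 95 2432 held-lower [1.4 1.7]
top [480.9 -30.  482.1 -30.8] 20 704 held-lower [ 1.2 -0.8]
```

Aligned within about 1.5 mm. I lower slowly to 10 mm above the seat.

Emit:
move_arm([
  [0.25,-1,0,4,0],
  [0.25,-1,0,10,0],
  [0.25,-1,0,17,0],
  [0.25,-1,0,24,0],
  [0.25,-1,0,31,0],
  [0.25,-1,0,38,0],
  [0.25,-1,0,45,0],
  [0.25,-1,0,52,0],
  [0.25,-1,0,59,0],
  [0.25,-1,0,65,0],
  [0.25,-1,0,68,0],
  [0.25,-1,0,70,0],
])

```text
clock: 11.3
tool_pos: [478.1, -30.3, 160.6]
orientation: [1.0, 0.0, -0.0, 0.0]
wrist_force: [0.1, 0.1, -0.6]
width: 0.501
```

```bash
python3 two.py 44; python3 - <<'E'
from rig import sense, vision, robot
from fit import *
print(sense()["wrist_force"],sense()["width"])
ims=[]
for n,x,y in (("side",300,205),("top",299,223)):
    p=vision.get_image(n)
    ims.append(cv2.resize(p["img"][y-50:y+50,x-50:x+50,::-1],(400,400),interpolation=cv2.INTER_CUBIC))
cv2.imwrite("pics/low.png",np.hstack(ims))
E
```

```text
[478.11177281 -30.3231193  160.6439053 ]
side [482.6 -25.7 479.3 -28.7] 51 1388 held-lower [-3.3 -3. ]
top [481.1 -30.2 480.5 -30.8] 13 423 held-lower [-0.7 -0.6]
[-0.67758022 -0.06422214 -0.3907484 ] 0.5007602208825545
```

View pics/low.png

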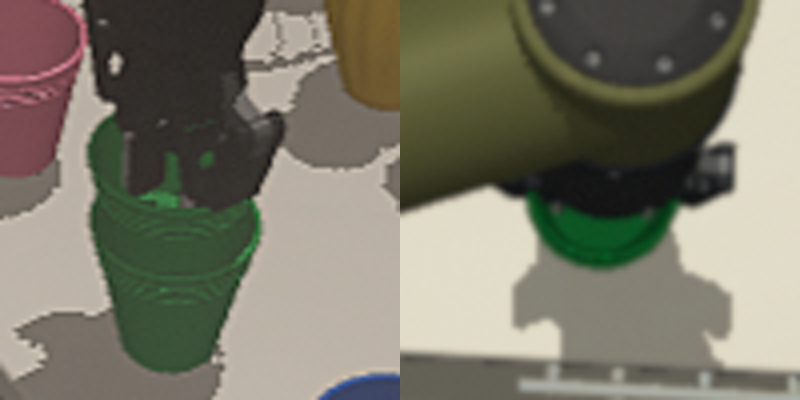

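The cup is entering cleanly, with the lower rim all round it and no side force. I lower to the seat in small steps.

Emit:
move_arm([
  [0.25,0,0,2,0],
  [0.25,0,0,4,0],
  [0.25,0,0,6,0],
  [0.25,0,0,7,0],
  [0.25,0,0,8,0],
  [0.25,0,0,9,0],
  [0.25,0,0,9,0],
  [0.25,0,0,9,0],
])

```text
clock: 12.3
tool_pos: [478.2, -30.3, 152.0]
orientation: [1.0, 0.0, 0.0, 0.0]
wrist_force: [0.3, -0.7, -1.4]
width: 0.5
```

```bash
python3 -c "
from rig import sense
s=sense();print(s['tool_pos'],s['wrist_force'],s['width'])"
```

```text
[478.16265717 -30.31555924 151.96207334] [ 0.33962776 -0.71458155 -1.4191028 ] 0.5003059644338013
```

Emit:
move_arm([
  [0.25,0,0,0.5,0],
  [0.25,0,0,1,0],
  [0.25,0,0,1,0],
  [0.25,0,0,1,0],
  [0.25,0,0,1,0],
])

```text
clock: 12.8
tool_pos: [478.1, -30.3, 150.9]
orientation: [1.0, 0.0, -0.0, 0.0]
wrist_force: [-0.3, 0.6, -1.3]
width: 0.5
```

Emit:
move_arm([
  [0.25,0,0,0.5,0],
  [0.25,0,0,0.5,0],
  [0.25,0,0,0.5,0],
  [0.25,0,0,0.5,0],
])

```text
clock: 13.2
tool_pos: [478.1, -30.3, 150.4]
orientation: [1.0, 0.0, 0.0, 0.0]
wrist_force: [0.2, 0.4, -0.9]
width: 0.502
```

Emit:
move_arm([
  [0.25,0,0,0.4,0],
  [0.25,0,0,0.4,0],
  [0.25,0,0,0.4,0],
  [0.25,0,0,0.4,0],
])

```text
clock: 13.6
tool_pos: [478.2, -30.3, 150.3]
orientation: [1.0, 0.0, 0.0, 0.0]
wrist_force: [-1.2, -0.4, 2.5]
width: 0.503
```

Contact: the vertical force changed by about 3.5 N, so the cup is seated. I release.

Emit:
move_arm([
  [0.45,0,0,0,0],
  [0.55,0,0,0,0],
  [0.65,0,0,0,0],
  [0.8,0,0,0,0],
  [1,0,0,0,0],
  [1,0,0,0,0],
  [1,0,0,0,0],
  [1,0,0,0,0],
  [1,0,0,0,0],
])

```text
clock: 14.5
tool_pos: [478.1, -30.3, 150.0]
orientation: [1.0, 0.0, -0.0, 0.0]
wrist_force: [0.0, -0.6, 0.2]
width: 0.005
```

```bash
python3 - <<'E'
from rig import sense, vision, robot
from fit import *
s=sense();print(s['tool_pos'],s['wrist_force'],s['width'])
ims=[]
for n,x,y in (("side",300,205),("top",299,223)):
    p=vision.get_image(n)
    ims.append(cv2.resize(p["img"][y-50:y+50,x-50:x+50,::-1],(400,400),interpolation=cv2.INTER_CUBIC))
cv2.imwrite("pics/rel.png",np.hstack(ims))
E
```

```text
[478.13275064 -30.28480878 150.00088778] [ 0.03689623 -0.59359411  0.2282531 ] 0.004692760084100596
```

View pics/rel.png

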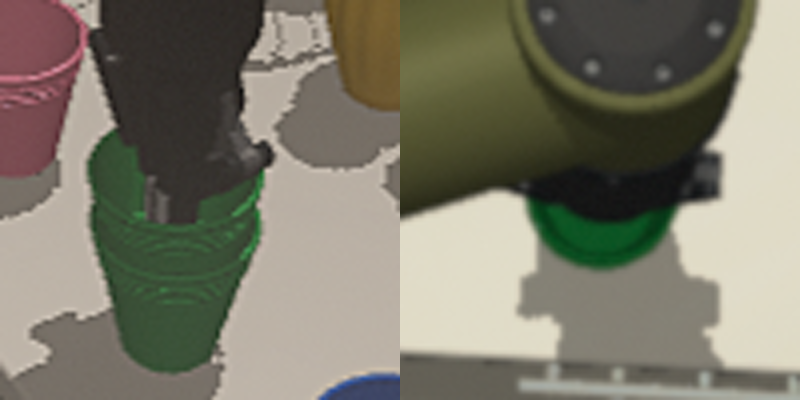

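Fingers are shut and free inside. I go straight up, then back off to the left and towards the robot.

Emit:
move_arm([
  [1,0,0,-8,0],
  [1,0,0,-20,0],
  [1,0,0,-40,0],
  [1,0,0,-65,0],
  [1,0,0,-95,0],
  [1,0,0,-130,0],
  [1,0,0,-150,0],
  [1,0,0,-150,0],
])

```text
clock: 15.4
tool_pos: [479.0, -30.5, 305.1]
orientation: [1.0, 0.0, 0.004, -0.0]
wrist_force: [0.3, -0.4, 0.1]
width: 0.0
```

Emit:
move_arm([
  [1,-80,-350,0,0],
  [1,-80,-350,0,0],
  [1,-80,-350,0,0],
  [1,-80,-350,0,0],
  [1,-80,-350,0,0],
  [1,-80,-350,0,0],
  [1,-80,-350,0,0],
  [1,-80,-350,0,0],
  [1,-80,-350,0,0],
  [1,-80,-350,0,0],
])

```text
clock: 16.4
tool_pos: [398.2, 319.2, 300.2]
orientation: [1.0, 0.0, 0.0, 0.0]
wrist_force: [0.1, -0.8, -0.5]
width: 0.001
```

```bash
python3 two.py 34; python3 - <<'E'
from rig import sense, vision, robot
from fit import *
s=sense();print(s['tool_pos'],s['wrist_force'],s['clock'])
p=vision.get_image("side"); q=vision.get_image("top")
cv2.imwrite("pics/end_side.png",p["img"][...,::-1])
ims=[cv2.resize(i["img"][y-50:y+50,x-50:x+50,::-1],(400,400),interpolation=cv2.INTER_CUBIC) for i,x,y in ((p,295,210),(q,299,223))]
cv2.imwrite("pics/end.png",np.hstack(ims))
for k,i,(x,y),(x2,y2) in (("side",p,(293,212),(345,285)),("top",q,(299,223),(375,225))):
    A=(i,*comp(green(i),x,y,36 if k=="side" else 30)); v=fit([A],STACK,[480,-29]); print("stack",k,np.round(v[0],1),round(v[1]),v[2])
    for z in (28,31,37,40,44): 
        w=fit([A],[(0,26,86,43),(z,26,z+86,43)],[480,-29]); print("   z",z,round(w[1]))
    A=(i,*comp(blue(i),x2,y2,32)); v=fit([A],CUP,[481,-203]); print("blue",k,np.round(v[0],1),round(v[1]),v[2])
E
```

```text
[398.20689192 319.15940537 300.20015128]
side [486.8 -19.5 398.2 302.2] 482 1903 held-lower [-88.6 321.7]
top [484.  -31.2 401.9 315.7] 104 1197 held-lower [-82.1 346.9]
[398.52302    318.59491831 300.4629819 ] [-0.46404495  0.27150228 -0.14600955] 16.5
stack side [480.  -27.8] 105 2142
   z 28 83
   z 31 81
   z 37 142
   z 40 181
   z 44 232
blue side [ 483.  -200.5] 225 1862
stack top [479.5 -30.5] 53 1197
   z 28 34
   z 31 42
   z 37 66
   z 40 80
   z 44 98
blue top [ 480.7 -203.7] 36 1090
```

View pics/end.png

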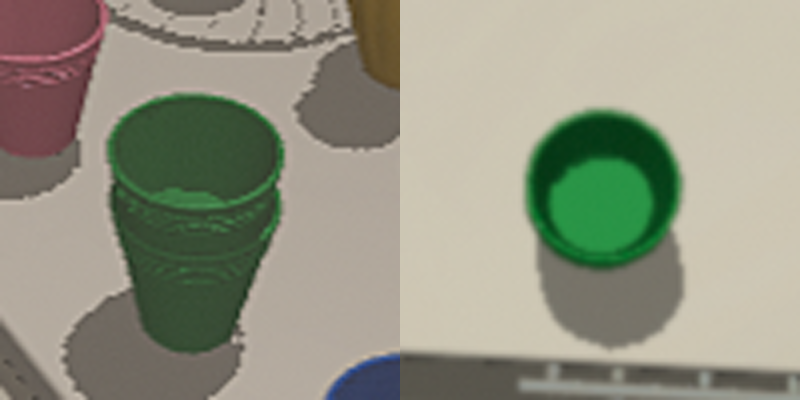

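View pics/end_side.png

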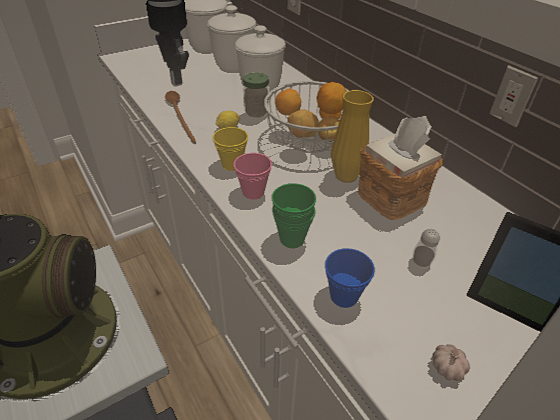

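The end pictures show the two greens nested upright at side (294,216). Blue is at (349,277), yellow at (231,148) and pink at (253,175), all standing where they were. The arm is clear, so I hand in.

```bash
python3 -c "
from rig import job
print(job.finish_job())"
```

```text
the job is handed in; nothing more can be done
None
```

The misplaced green cup is now nested in the other green cup, and I handed the job in at about 16.5 s of the 48 s allowed; it reported no verdict. I reached in with the fingers shut and spread them near the bottom, where they stopped at half opening. I then lifted the cup straight out and lowered it until the wrist force changed by about 3.5 N. Finally I shut the fingers, went straight up and moved clear.

**Checks that agreed:**
- **Stack:** it looks upright and fully nested in both views. The outline fit puts it at (480, -28) from the side and (479.5, -30.5) from the top. The empty green cup had measured (481, -27) and (480, -30).
- **Blue cup:** it fits at (483, -200.5) and (480.7, -203.7), within about 2 mm of the starting stack.
- **Yellow and pink cups:** they look unmoved in the last side picture; I did not re-measure them.

**Checks that disagreed or failed:**
- **Nesting height:** the outline fit preferred 28–31 mm for the upper cup's foot, against the nominal 34 mm. I put this down to fit bias, because the arm's height at contact was within 1 mm of where I gripped the cup in the blue one. I did not check that separately.
- **Two-cup fit:** at 10 mm above the seat, the side view showed a 3–4 mm sideways offset while the top view showed 1 mm. The last run of this fit, after the arm had moved away, started from the wrong place and was meaningless.
- **Yellow cup at the start:** its two views disagreed by about 8 mm, so its measured position was never good. I did not need it.

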